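# Clamp a sample tube, tighten its screw cap and free it again

### The job

The sample tube standing in the bench locking clamp has a loose screw cap. Swing the clamp's handle in until it snaps over centre and the jaws hold the tube by themselves, screw the cap home (clockwise seen from above) by feel without letting the tube spin in the jaws, then flick the release lever so that the clamp springs fully open and the tube is left free and upright in its nest. Do not force the clamp, and leave the other things on the desk where they are.

Things in the scene. Friction and masses are not known exactly. Their poses are not given: they have to be found in the camera images.
- nest (a point): Bench clamp: locking pliers on a grey base 184x88x14 mm. Point: floor centre of the tube's nest (ring 32 mm across, top 49 mm over the desk), 14 mm over the desk. z up; -x runs back along the handles; +y is the moving handle's side. Fixed handle: x -148 to -20, y -19 to -6 mm, its screw knob to x -169. All clamp parts end below 80 mm over the desk.
- handle (a joint): The clamp's moving handle: 0 fully open, grows as it is swung in toward the fixed handle (-y of the nest frame). The pad meets the tube at about 0.2, dead centre is about 0.43, locked against its own stop at 0.52 to 0.55 rad; short of dead centre it springs open again. Swinging it in takes 6 to 14 N at the push point, falling away past dead centre until the stop.
- handle_push (a point): Push point on the moving handle's outer (+y) face, 20 mm before its tail end, half-way up its 18 mm height, 66 mm over the desk. The point's y axis points out of the face. Open, it lies about 40 mm farther out than locked; locked, it lies at x -150, y 31 mm in the nest frame.
- release_lever (a joint): The release lever: 0 at rest (sprung), grows as its tab is pushed toward +y of the nest frame, stop at 0.45 rad. With the clamp locked, about 0.3 rad (some 25 mm at the tab) pries the toggle back over centre and the clamp springs open; this takes 2 to 8 N. The handle then swings away from the finger, and the lever springs back.
- lever_tab (a point): Middle of the release lever's thumb face: a steel tab 34 mm long, 5 mm thick, 20 mm high (56 to 76 mm over the desk) sticking out behind both handles' tails. The face looks to -y of the nest frame, is pushed toward +y, and has 60 mm of free room before it. Locked, it lies at x -190, y -5 mm in the nest frame; it swings out with the moving handle.
- tube_mid (a point): Middle (50 mm above its bottom) of the sample tube, 22 mm in diameter, 100 mm tall without the cap, z along the tube. It stands loosely in the nest with about 1 mm of play all round.
- tube_label (a point): Point on the tube's outer surface, on its label, 70 mm above its bottom: shows whether the tube has turned or moved.
- cap_mid (a point): Middle of the blue ribbed screw cap, 26 mm across, 24 mm high; 62 mm above tube_mid when home, rising only 1 mm per rad of unscrewing. It starts 0.4 to 1.1 rad from home: home is not seen but felt, a steady 0.04 N m of thread friction and then a hard stop. The clamped tube starts to slip in the jaws at about 0.25 N m.
- jaw_pad: The rubber pad of the moving jaw, 20 x 7.5 x 16 mm, that presses the tube into the fixed V jaw; origin at the jaw's pivot.
- cream: Bystander: tube of hand cream lying flat, 40 x 136 x 27 mm.
- thermometer: Bystander: white forehead thermometer lying on its side, 130 x 130 x 42 mm.
- phone: Bystander: mobile phone, 78 x 165 x 10 mm.
- marker: Bystander: marker pen, 17 x 135 x 16 mm.
- wipes: Bystander: tub of wipes, 69 mm in diameter, 133 mm tall.
- pen: Bystander: ball pen, 11 x 145 x 9 mm.
Mind the look-alikes: they are no part of the job. What is shaped like the part that bears tube_mid but pink is not meant.

How it is judged:
By the outcome, as a careful person would: the job done as asked, in the order asked, and still so for the second after the job is handed in, with the robot touching nothing.
It also fails if it takes over 64 s, if anything falls off the work surface, if the arm or the gripper's body presses on something with over 40 N, if the wrist force passes 120 N, or if a joint passes its speed limit or range.

### The arm

A 7-joint arm with a two-finger parallel gripper is mounted at the origin on a cart in front of the work surface, level with it; the furniture and walls round the work are solid. World frame = base frame: x ahead of the robot, y to its left, z up, the work surface at z = 0. Lengths are in mm, angles in rad, forces in N, time in s.
With the tool pointing down it reaches from about 425 to 925 mm from the base axis. Payload 6.8 kg.
Tool frame: the origin (TCP) lies between the finger pads; the fingertips stand 19 mm ahead of it and the grasp point (between the pads) is the TCP; z points along the fingers, y is the direction in which the jaws open and shut (so a half turn about z gives the same grasp; the last joint's range is limited). The gripper opens to 85 mm and grips with 20 to 120 N. Pads are 22 mm wide; open, the fingers measure 114 mm over their backs; the gripper's body (76 mm by 85 mm) begins 54 mm behind the grasp point. The pads swing forward as they close: fully open they stand 13 mm farther back than shut.
Start: joints at [-1.313, 0.477, 0.022, 1.555, -0.011, 1.109, -0.083], TCP at [241.443, 630.359, 250.308] pointing down, gripper open.
Joint ranges: [-2.96, 2.96], [-0.34, 2.1], [-1.41, 1.46], [0.24, 2.44], [-1.37, 4.51], [0.17, 1.92], [-2.96, 2.96]. Speed limits (rad/s): [2.39, 2.39, 3.14, 3.14, 3.14, 3.14, 3.14].

### API

Orientations are given as a 3x3 rotation matrix whose columns are the frame's x, y, z axes.
In Python, from plant import * gives the robot as it stands.
- The arm moves only by the tool move_arm, never from a script. Its argument "series" is a list of rows, each a list of 3 entries, a list of its own where there are three numbers: the opening, from 0 (shut) to 1 (fully open), then the shift along the tool's x, y, z in m, then the turn, a rotation vector about the tool's x, y, z in rad. In form: [[gripper, [tx, ty, tz], [rx, ry, rz]], ...]. A call has 1 to 10 rows; each row is the pose to reach, as a shift and turn from the pose commanded when the call began, along the tool's axes at that moment; what a row does not reach only later rows make up. A row lasts 1/8 s, in which the tool goes at most 62.5 mm and 10.7 degrees, less where a joint would pass 70% of its speed; a pose out of reach is approached as far as the arm can. A call with a gripper value outside its range is refused whole. The fingers move at their own pace and stop on an object; "force" is the grip in N (left out, the last holds). Time passes only in rows, so rows that repeat a pose let the fingers close. It gives the time, the measured TCP pose, the force and the opening at its end, in the units of the state.
- state(): the state, without advancing time (a new reading comes with each control period).
- grab_frame(name): name is "side" or "top" or "wrist"; returns the picture (384x512x3 uint8, blue, green, red); there is no depth.
- calibration(name): a dict with "fx", "fy", "cx", "cy" (pixels), "dist_coeffs" ([k1, k2, p1, p2, k3] as OpenCV has them; the pictures are not rectified), "rvec" (rotation vector, rad) and "tvec" (3), from world to camera coordinates, as OpenCV has them; the wrist camera has in their place "mount" (4x4, takes a point from camera to tool coordinates, whose origin is the TCP and whose axes are the flange's). Camera axes: x right, y down, z forward; pixel columns grow to the right and rows downward; lengths in mm; the calibration is good to about 2 mm. A picture is of the moment at which its call begins: read the wrist's pose just before it. calibration takes no time and is no camera call.
- sign_off(): hands the job in, once; it reports no verdict.
The state is a dict: "time_s": time; "qpos": joint angles; "joint_velocities": joint speeds; "effort": joint torques, N m; "ee_pos": TCP position; "ee_rot": TCP orientation; "wrist_force": force on the tool from outside, world axes, zero at the start; "wrist_torque": the same for the moment, N m; "gripper_width": finger opening in mm.
Only numpy, scipy, OpenCV 4.12 (cv2) and the standard library are available. Lean on these libraries where they do the work, as an engineer would, in place of code of your own. Each camera call takes 0.05 s, during which the arm holds its last target.

## Working session

There is one attempt and no reset: what is moved stays moved. The work goes in short steps, Python scripts to look and compute and a tool call to move; the robot and the scene stay as the last step left them, time stands still between calls to the robot, and variables do not carry over. Pictures are saved under pics/ and viewed, and the job is handed in when it is done.

Besides the shell and the picture viewer there is one more tool, called by a JSON object that holds its "name" and its "arguments". move_arm: Moves the arm, as the interface text tells. Its arguments: {"type":"object","properties":{"series":{"type":"array"},"force":{"type":"number"}},"required":["series"]}

```bash
mkdir -p pics; ls
python3 - <<'E'
from plant import *
import cv2
s=state();print(s)
for n in ["side","top","wrist"]:
    c=calibration(n);print(n,c)
    cv2.imwrite(f"pics/{n}0.png",grab_frame(n))
E
```

```text
pics
{'time_s': 0.0, 'qpos': array([-1.31313309,  0.47781287,  0.02232215,  1.55642467, -0.01146699,
        1.10929967, -0.08309451]), 'joint_velocities': array([-2.95473044e-04, -1.13390648e-04, -1.95397588e-05,  2.75735238e-04,
       -1.20080379e-03, -2.31318294e-05,  4.26155602e-04]), 'effort': array([-1.79776898e-04, -5.96438384e+01,  1.60792217e+00, -2.81205618e+01,
        1.24479129e-02,  9.32816503e-03, -1.15553732e-05]), 'ee_pos': array([241.23598216, 629.83757357, 249.32810076]), 'ee_rot': array([[-9.33871732e-01,  3.57607799e-01, -5.00941321e-04],
       [ 3.57608115e-01,  9.33870113e-01, -1.74607567e-03],
       [-1.56596148e-04, -1.80975139e-03, -9.99998350e-01]]), 'wrist_force': array([-0.95973287,  0.6487127 , -0.42682265]), 'wrist_torque': array([ 6.58112759e-05, -3.56837619e-02, -2.91064709e-03]), 'gripper_width': 85.63779978390095}
side {'fx': 429.90908555106824, 'fy': 429.90908555106824, 'cx': 255.23385239394793, 'cy': 193.6631593512521, 'dist_coeffs': array([-0.07317288,  0.        ,  0.        ,  0.        ,  0.        ]), 'rvec': array([-0.03282228, -2.7419737
[... 242 characters left out ...]
    ,  0.        ,  0.        ]), 'rvec': array([ 2.19811123, -2.14091376,  0.09634939]), 'tvec': array([ -62.30663485,  591.39196267, 1003.39591133])}
wrist {'fx': 280.16424737507054, 'fy': 280.16424737507054, 'cx': 258.57172281678095, 'cy': 191.321992226452, 'dist_coeffs': array([-0.01241405,  0.        ,  0.        ,  0.        ,  0.        ]), 'mount': array([[-1.92780906e-04, -9.60229829e-01, -2.79210742e-01,
         6.98493395e+01],
       [ 9.99999947e-01, -2.58875800e-04,  1.99846785e-04,
        -8.19909508e-02],
       [-2.64179749e-04, -2.79210688e-01,  9.60229828e-01,
        -1.23856383e+02],
       [ 0.00000000e+00,  0.00000000e+00,  0.00000000e+00,
         1.00000000e+00]])}
```

View pics/side0.png

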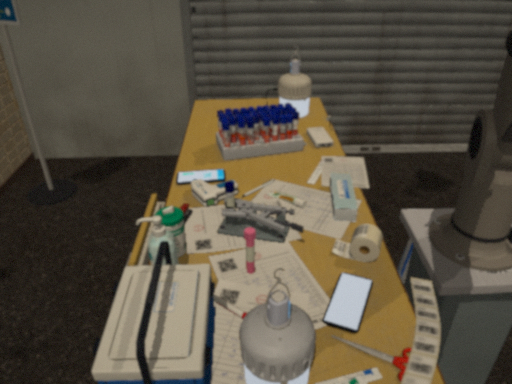

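View pics/top0.png

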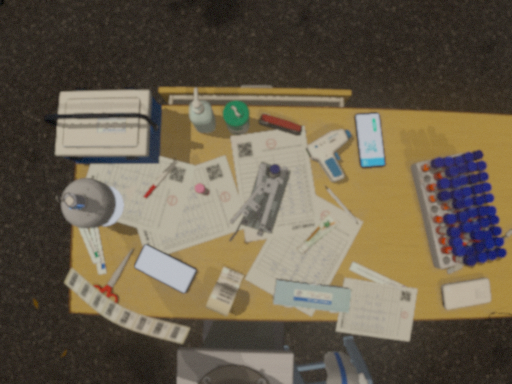

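View pics/wrist0.png

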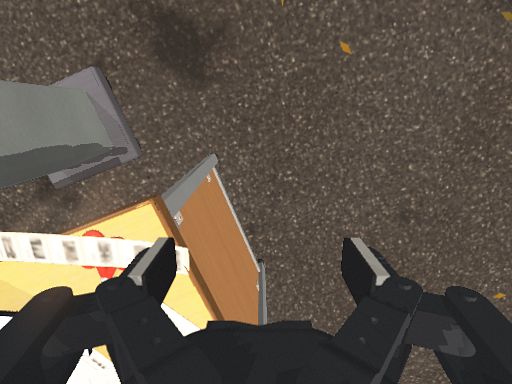

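```bash
cat > h.py <<'E'
from plant import *
import numpy as np, cv2
def KD(n):
    c=calibration(n);return np.array([[c['fx'],0,c['cx']],[0,c['fy'],c['cy']],[0,0,1.]]),np.array(c['dist_coeffs']),c
def ext(n,s=None):
    K,D,c=KD(n)
    if n=='wrist':
        s=s or state();T=np.eye(4);T[:3,:3]=s['ee_rot'];T[:3,3]=s['ee_pos']
        M=np.linalg.inv(T@np.array(c['mount']));return K,D,M[:3,:3],M[:3,3]
    return K,D,cv2.Rodrigues(np.array(c['rvec']))[0],np.array(c['tvec']).ravel()
def proj(n,P,s=None):
    K,D,R,t=ext(n,s);return cv2.projectPoints(np.atleast_2d(np.array(P,float)),cv2.Rodrigues(R)[0],t,K,D)[0].reshape(-1,2)
def ray(n,uv,s=None):
    K,D,R,t=ext(n,s);u=cv2.undistortPoints(np.array(uv,float).reshape(-1,1,2),K,D).reshape(-1,2)
    d=np.c_[u,np.ones(len(u))]@R;return -R.T@t,d/np.linalg.norm(d,axis=1)[:,None]
def plane(n,uv,z,s=None):
    o,d=ray(n,uv,s);return o+d*((z-o[2])/d[:,2:3])
def tri(n1,u1,n2,u2,s1=None,s2=None):
    A=[];b=[]
    for n,u,s in((n1,u1,s1),(n2,u2,s2)):
        o,d=ray(n,[u],s);P=np.eye(3)-np.outer(d[0],d[0]);A.append(P);b.append(P@o)
    return np.linalg.solve(A[0]+A[1],b[0]+b[1])
E
python3 - <<'E'
from h import *
print(proj('top',[[0,0,0],[500,0,0],[500,300,0],[241,630,250]]),proj('side',[[0,0,0],[500,0,0],[500,300,0],[241,630,250]]))
im=cv2.imread('pics/top0.png')[150:250,220:320];cv2.imwrite('pics/topc.png',cv2.resize(im,(600,600),interpolation=cv2.INTER_CUBIC))
im=cv2.imread('pics/side0.png')[165:285,180:320];cv2.imwrite('pics/sidec.png',cv2.resize(im,(700,600),interpolation=cv2.INTER_CUBIC))
E
```

```text
[[233.53006179 404.60274586]
 [238.42869834 223.26325655]
 [131.46389829 219.95369313]
 [-40.77021826 323.84422425]] [[474.35551915 240.57530888]
 [283.61186213 245.79054121]
 [294.18119449 341.25537705]
 [567.59493001 424.86639202]]
```

View pics/topc.png

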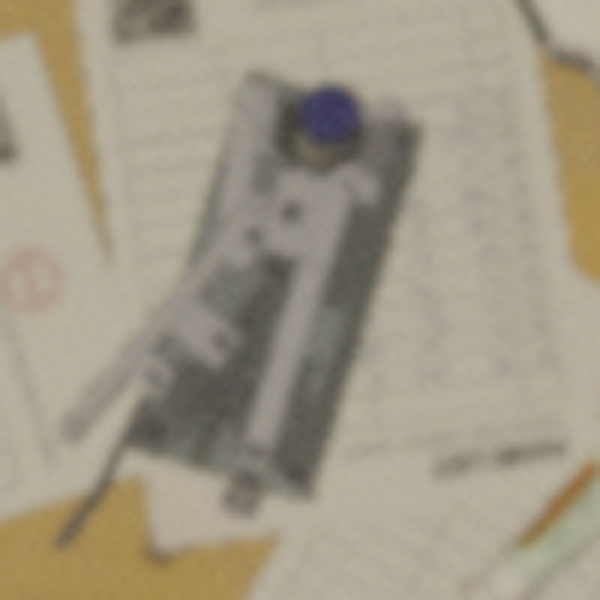

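View pics/sidec.png

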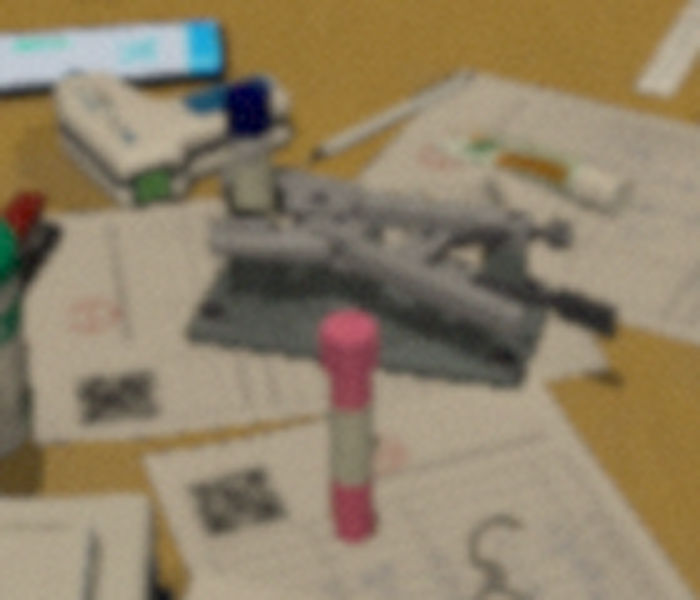

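Run:
```python
from h import *
c=lambda a:np.array(a,float)/6+[220,150]-0.5+1/12
im=cv2.imread('pics/top0.png');hsv=cv2.cvtColor(im,cv2.COLOR_BGR2HSV)
def blob(n,box):
    im=cv2.imread(f'pics/{n}0.png');h=cv2.cvtColor(im,cv2.COLOR_BGR2HSV)
    m=((h[...,0]>110)&(h[...,0]<135)&(h[...,1]>100)).astype(np.uint8)
    x0,y0,x1,y1=box;mm=np.zeros_like(m);mm[y0:y1,x0:x1]=m[y0:y1,x0:x1]
    ys,xs=np.nonzero(mm);print(n,len(xs),xs.min(),xs.max(),ys.min(),ys.max());return np.array([xs.mean(),ys.mean()])
ut=blob('top',(262,155,290,180));us=blob('side',(220,175,242,200));print(ut,us)
print('cap tri',tri('top',ut,'side',us),'plane z132',plane('top',[ut],132))
print('base R edge',plane('top',[c((420,125)),c((310,495))],14))
print('base near edge',plane('top',[c((130,450)),c((310,495))],14))
print('fixed handle R edge',plane('top',[c((345,205)),c((280,445))],75))
print('handle tail',plane('top',[c((70,430))],75),'tab end',plane('top',[c((65,543))],70), 'knob',plane('top',[c((240,500))],66))
```

```text
Traceback (most recent call last):
ValueError: zero-size array to reduction operation minimum which has no identity
```

Run:
```python
from h import *
c=lambda a:np.array(a,float)/6+[220,150]-0.5+1/12
def blob(n,box):
    im=cv2.imread(f'pics/{n}0.png').astype(int)
    m=((im[...,0]-im[...,2]>25)&(im[...,0]-im[...,1]>25)).astype(np.uint8)
    x0,y0,x1,y1=box;mm=np.zeros_like(m);mm[y0:y1,x0:x1]=m[y0:y1,x0:x1]
    ys,xs=np.nonzero(mm);print(n,len(xs),xs.min(),xs.max(),ys.min(),ys.max());return np.array([xs.mean(),ys.mean()])
ut=blob('top',(262,155,290,180));us=blob('side',(224,175,242,200));print(ut,us)
print('cap tri',tri('top',ut,'side',us),'plane z132',plane('top',[ut],132))
print('base R edge',plane('top',[c((420,125)),c((310,495))],14))
print('base near edge',plane('top',[c((130,450)),c((310,495))],14))
print('fixed handle R edge',plane('top',[c((345,205)),c((280,445))],75))
print('handle tail',plane('top',[c((70,430))],75),'tab end',plane('top',[c((65,543))],70), 'knob',plane('top',[c((240,500))],66))
```

```text
top 31 272 277 166 171
side 66 224 232 182 191
[274.5483871  168.58064516] [228.78787879 185.86363636]
cap tri [636.30309597 -91.04546711 127.278437  ] plane z132 [[634.58724245 -90.82896228 132.        ]]
base R edge [[ 648.43802416 -136.96367292   14.        ]
 [ 478.44230854  -90.42530893   14.        ]]
base near edge [[496.56795702  -8.49661843  14.        ]
 [478.44230854 -90.42530893  14.        ]]
fixed handle R edge [[ 603.85806646 -100.46972947   75.        ]
 [ 500.31191408  -75.03270329   75.        ]]
handle tail [[504.27648721  14.66627307  75.        ]] tab end [[456.04595694  15.66083131  70.        ]] knob [[476.35027519 -58.64087691  66.        ]]
```

{"name": "move_arm", "arguments": {"series": [[0, [-0.045, -0.042, -0.03], [0, 0, -0.02]], [0, [-0.09, -0.084, -0.05], [0, 0, -0.03]], [0, [-0.135, -0.125, -0.05], [0, 0, -0.04]], [0, [-0.18, -0.167, -0.05], [0, 0, -0.05]], [0, [-0.225, -0.209, -0.05], [0, 0, -0.06]], [0, [-0.27, -0.25, -0.05], [0, 0, -0.08]], [0, [-0.315, -0.292, -0.05], [0, 0, -0.1]], [0, [-0.36, -0.334, -0.05], [0, 0, -0.11]], [0, [-0.405, -0.375, -0.05], [0, 0, -0.12]], [0, [-0.45, -0.417, -0.05], [0, 0, -0.12]]]}}

```text
time_s: 1.4
ee_pos: [513.0, 78.1, 300.4]
ee_rot: [[-0.97, 0.243, 0.0], [0.243, 0.97, 0.0], [-0.0, 0.0, -1.0]]
wrist_force: [1.6, 1.0, -0.5]
gripper_width: -0.1
```

{"name": "move_arm", "arguments": {"series": [[0, [-0.04, -0.047, 0.02], [0, 0, 0]], [0, [-0.08, -0.09, 0.05], [0, 0, 0]], [0, [-0.1, -0.118, 0.07], [0, 0, 0]], [0, [-0.1, -0.118, 0.07], [0, 0, 0]], [0, [-0.1, -0.118, 0.07], [0, 0, 0]]]}}

```text
time_s: 2.02
ee_pos: [580.7, -57.9, 230.3]
ee_rot: [[-0.97, 0.243, -0.0], [0.243, 0.97, 0.001], [0.001, 0.0, -1.0]]
wrist_force: [0.2, 0.9, 0.1]
gripper_width: -0.4
```

Run:
```python
from h import *
import pickle
s=state();print(s);im=grab_frame('wrist');cv2.imwrite('pics/w1.png',im);pickle.dump(s,open('s1.pkl','wb'))
cv2.imwrite('pics/w1b.png',cv2.resize(im,(800,600),interpolation=cv2.INTER_CUBIC))
```

```text
{'time_s': 2.025, 'qpos': array([-0.33008285,  0.36426521,  0.41303275,  1.82314081, -0.17260178,
        0.98988282,  1.47952778]), 'joint_velocities': array([-0.01970265, -0.01786771, -0.01300628, -0.00482255, -0.00041603,
       -0.00103967,  0.00297751]), 'effort': array([ 1.42020676e+00, -4.57853901e+01,  6.07640997e+00, -2.55400264e+01,
        1.05737248e-01, -1.27171649e-02,  1.78275013e-02]), 'ee_pos': array([580.67335736, -57.92673833, 230.26043935]), 'ee_rot': array([[-9.70064017e-01,  2.42848867e-01, -4.80233348e-04],
       [ 2.42848567e-01,  9.70064020e-01,  6.08331424e-04],
       [ 6.13589690e-04,  4.73496444e-04, -9.99999700e-01]]), 'wrist_force': array([0.20138341, 0.88852242, 0.10409308]), 'wrist_torque': array([0.05968493, 0.03965665, 0.0088822 ]), 'gripper_width': -0.364127828653456}
```

View pics/w1b.png

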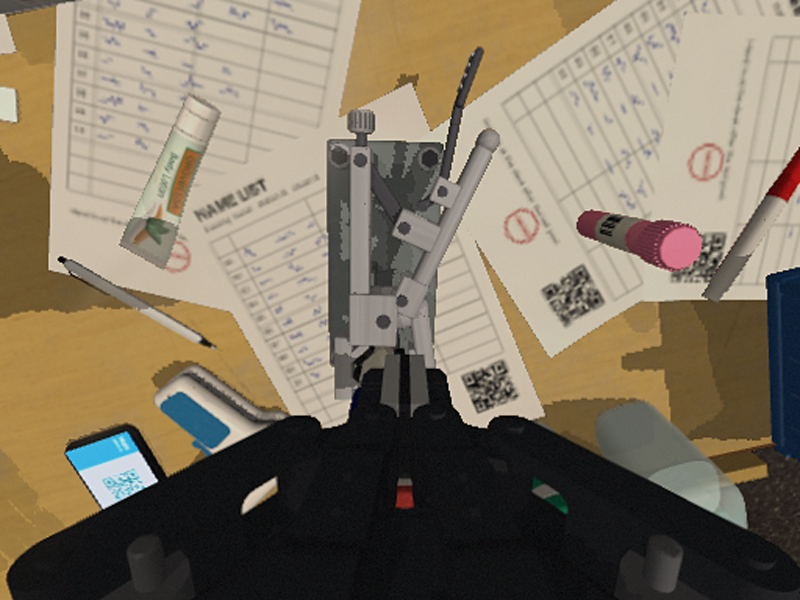

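Run:
```python
from h import *
import pickle
s=pickle.load(open('s1.pkl','rb'))
p=lambda a,z:plane('wrist',np.array(a,float)*.64,z,s)
np.set_printoptions(precision=1,suppress=True)
b=p([(328,142),(331,365),(438,142)],14);print('base',b)
ang=lambda d:np.degrees(np.arctan2(d[1],d[0]))
print(ang(b[1]-b[0]),ang(b[2]-b[0])-90)
f=p([(350,150),(350,295),(369,150),(369,295)],75);print('fixed',f,ang(f[1]-f[0]),ang(f[3]-f[2]))
th=np.radians(-14);R=np.array([[np.cos(th),-np.sin(th)],[np.sin(th),np.cos(th)]]);o=np.array([635.5,-91])
for nme,a,z in (('tail',(488,140),75),('outer',(499,141),75),('outer2',(462,225),75),('tab tip',(478,50),76),('tab bot',(458,103),76),('knob',(361,112),66),('fx',(350,150),75),('fx2',(369,150),75),('baseL',(328,142),14),('baseR',(438,142),14)):
    q=p([a],z)[0];print(nme,q,(q[:2]-o)@R)
```

```text
base [[ 478.8  -90.    14. ]
 [ 650.2 -139.1   14. ]
 [ 498.4  -11.7   14. ]]
-15.9978953489549 -14.086966828855267
fixed [[492.5 -69.6  75. ]
 [580.2 -94.8  75. ]
 [495.3 -58.5  75. ]
 [583.2 -82.6  75. ]] -16.00546216642689 -15.323304547175827
tail [507.2  12.5  75. ] [-149.5   69.4]
outer [509.3  18.8  75. ] [-149.    76.1]
outer2 [553.2 -13.3  75. ] [-98.7  55.5]
tab tip [458.1  16.2  76. ] [-198.    61.1]
tab bot [482.8  -0.8  76. ] [-170.    50.6]
knob [472.3 -57.9  66. ] [-166.4   -7.4]
fx [492.5 -69.6  75. ] [-143.9  -13.9]
fx2 [495.3 -58.5  75. ] [-143.9   -2.4]
baseL [478.8 -90.   14. ] [-152.3  -36.9]
baseR [498.4 -11.7  14. ] [-152.2   43.8]
```

```bash
cat >> h.py <<'E'
TH=np.radians(-15.5);RN=np.array([[np.cos(TH),-np.sin(TH)],[np.sin(TH),np.cos(TH)]]);ON=np.array([635.5,-91.])
n2w=lambda p:ON+RN@np.array(p,float)
w2n=lambda p:(np.array(p,float)[:2]-ON)@RN
def delta(xyz,s=None):
    s=s or state();return (np.array(xyz)-s['ee_pos'])@s['ee_rot']
E
python3 - <<'E'
from h import *
import pickle
np.set_printoptions(precision=1,suppress=True)
s=pickle.load(open('s1.pkl','rb'))
for u in [(583,222)]: 
    q=plane('wrist',[np.array(u)*.64],0,s)[0];print('bottom',q,w2n(q))
q=plane('wrist',[np.array((678,246))*.64],124,s)[0];print('top w',q,w2n(q))
q=plane('top',[(201,188)],124)[0];print('top t',q,w2n(q))
q=plane('side',[(251,271)],0)[0];print('side',q,w2n(q))
for p in ((-143,105),(-143,95),(-145,47)): print(p,n2w(p),delta([*n2w(p),70.]))
E
```

```text
bottom [585.2  89.2   0. ] [-96.7 160.2]
top w [584.7  91.1 124. ] [-97.6 161.9]
top t [583.1  88.2 124. ] [-98.4 158.7]
side [584.   91.9  -0. ] [-98.5 162.5]
(-143, 105) [525.8  48.4] [ 79.   89.1 160.8]
(-143, 95) [523.1  38.8] [ 79.3  79.1 160.7]
(-145, 47) [508.3  -7. ] [ 82.6  31.2 160.7]
```

{"name": "move_arm", "arguments": {"series": [[0, [0.04, 0.04, 0.02], [0, 0, 0.025]], [0, [0.079, 0.079, 0.05], [0, 0, 0.025]], [0, [0.079, 0.079, 0.1], [0, 0, 0.025]], [0, [0.079, 0.079, 0.14], [0, 0, 0.025]], [0, [0.079, 0.079, 0.16], [0, 0, 0.025]], [0, [0.079, 0.079, 0.16], [0, 0, 0.025]], [0, [0.079, 0.079, 0.16], [0, 0, 0.025]]]}}

```text
time_s: 2.95
ee_pos: [524.2, 38.0, 71.6]
ee_rot: [[-0.964, 0.266, 0.002], [0.266, 0.964, 0.001], [-0.002, 0.001, -1.0]]
wrist_force: [-0.2, -0.2, 0.0]
gripper_width: -0.2
```

Run:
```python
from h import *
import pickle
s=state();im=grab_frame('wrist');cv2.imwrite('pics/w2.png',im);pickle.dump(s,open('s2.pkl','wb'))
print(w2n(s['ee_pos']),s['ee_pos'],s['wrist_force'],s['wrist_torque'])
```

```text
[-141.71161899   94.54401893] [524.20815845  37.97627874  71.60078534] [-0.24377084 -0.17639217  0.03401009] [-0.02203012 -0.06698027  0.00152739]
```

View pics/w2.png

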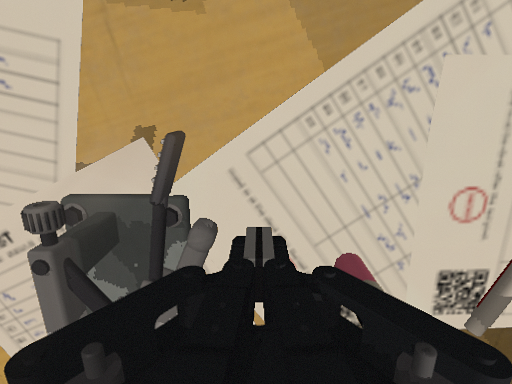

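{"name": "move_arm", "arguments": {"series": [[0, [0, -0.008, 0.002], [0, 0, 0]], [0, [0, -0.014, 0.002], [0, 0, 0]], [0, [0, -0.018, 0.002], [0, 0, 0]], [0, [0, -0.022, 0.002], [0, 0, 0]]]}}

```text
time_s: 3.5
ee_pos: [517.5, 19.2, 68.7]
ee_rot: [[-0.964, 0.265, 0.0], [0.265, 0.964, 0.004], [0.001, 0.004, -1.0]]
wrist_force: [-1.1, 13.1, 0.2]
gripper_width: -0.1
```

{"name": "move_arm", "arguments": {"series": [[0, [0, -0.004, 0], [0, 0, 0]], [0, [0.001, -0.008, 0], [0, 0, 0]]]}}

```text
time_s: 3.75
ee_pos: [514.0, 12.6, 68.5]
ee_rot: [[-0.964, 0.265, -0.001], [0.265, 0.964, 0.005], [0.002, 0.005, -1.0]]
wrist_force: [-1.4, 13.3, 1.2]
gripper_width: 0.0
```

{"name": "move_arm", "arguments": {"series": [[0, [0.001, -0.005, 0], [0, 0, 0]], [0, [0.002, -0.01, 0], [0, 0, 0]], [0, [0.003, -0.014, 0], [0, 0, 0]]]}}

```text
time_s: 4.12
ee_pos: [507.6, -5.0, 68.6]
ee_rot: [[-0.963, 0.268, 0.0], [0.268, 0.963, -0.0], [-0.0, -0.0, -1.0]]
wrist_force: [-0.4, -0.3, 0.5]
gripper_width: 0.1
```

{"name": "move_arm", "arguments": {"series": [[0, [0, -0.004, 0], [0, 0, 0]], [0, [0.001, -0.007, 0], [0, 0, 0]]]}}

```text
time_s: 4.38
ee_pos: [506.6, -8.5, 68.7]
ee_rot: [[-0.964, 0.266, 0.003], [0.266, 0.964, 0.003], [-0.002, 0.004, -1.0]]
wrist_force: [6.8, 12.8, -5.6]
gripper_width: 0.4
```

{"name": "move_arm", "arguments": {"series": [[0, [0, 0.015, 0], [0, 0, 0]], [0, [0, 0.035, 0], [0, 0, 0]], [0, [0, 0.035, 0], [0, 0, 0]]]}}

```text
time_s: 4.75
ee_pos: [514.9, 25.1, 68.2]
ee_rot: [[-0.964, 0.264, 0.0], [0.264, 0.964, 0.001], [-0.0, 0.001, -1.0]]
wrist_force: [0.2, -0.4, 0.4]
gripper_width: -0.0
```

Run:
```python
from h import *
import pickle
s=state();im=grab_frame('wrist');cv2.imwrite('pics/w3.png',im);pickle.dump(s,open('s3.pkl','wb'))
print(w2n(s['ee_pos']),s['ee_pos'],s['wrist_force'],s['wrist_torque'])
```

```text
[-147.25970197   79.64781611] [514.88101969  25.10450475  68.24277409] [ 0.19333203 -0.4444117   0.43672059] [-0.07991884  0.01589997  0.02660489]
```

View pics/w3.png

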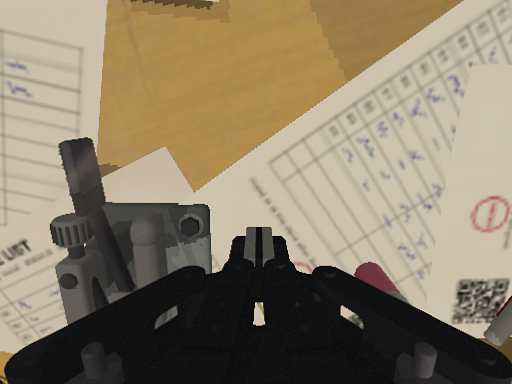

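{"name": "move_arm", "arguments": {"series": [[0, [0, 0, -0.06], [0, 0, 0]], [0, [0, 0, -0.12], [0, 0, 0]], [0.5, [-0.04, -0.02, -0.165], [0, 0, 0]], [1, [-0.09, -0.05, -0.19], [0, 0, 0]], [1, [-0.13, -0.07, -0.19], [0, 0, 0]], [1, [-0.147, -0.08, -0.19], [0, 0, 0]], [1, [-0.147, -0.08, -0.19], [0, 0, 0]], [1, [-0.147, -0.08, -0.19], [0, 0, 0]]]}}

```text
time_s: 5.8
ee_pos: [633.6, -93.0, 257.8]
ee_rot: [[-0.964, 0.267, -0.001], [0.267, 0.964, 0.0], [0.001, 0.0, -1.0]]
wrist_force: [-0.6, 0.8, 0.5]
gripper_width: 85.5
```

Run:
```python
from h import *
import pickle
s=state();im=grab_frame('wrist');cv2.imwrite('pics/w4.png',im);pickle.dump(s,open('s4.pkl','wb'))
print(w2n(s['ee_pos']),s['ee_pos'],s['wrist_force'],s['wrist_torque'],s['qpos'],s['effort'],s['joint_velocities'])
```

```text
[-1.26779115 -2.3876441 ] [633.64024771 -92.96200412 257.83640763] [-0.5557137   0.76295057  0.54651203] [-0.0265745   0.02725247 -0.01355068] [-0.27774705  0.43906145  0.44889534  1.65776099 -0.20946005  1.0940586
  1.5310079 ] [ 8.64254180e-01 -5.21718299e+01  7.33379245e+00 -2.75279027e+01
  6.61597867e-02 -2.57966621e-02  5.53563237e-03] [-0.01148496 -0.00995075 -0.00528966  0.00290863 -0.0005085  -0.00082573
  0.00171156]
```

View pics/w4.png

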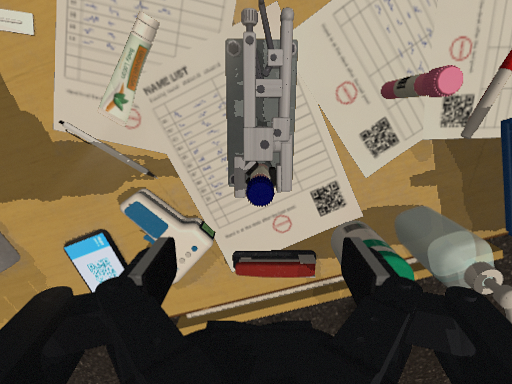

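Run:
```python
from h import *
import pickle
s=pickle.load(open('s4.pkl','rb'));im=cv2.imread('pics/w4.png');cv2.imwrite('pics/w4c.png',cv2.resize(im[150:230,210:310],(800,640),interpolation=cv2.INTER_CUBIC))
a=im.astype(int);m=((a[...,0]-a[...,2]>30)&(a[...,0]-a[...,1]>30)).astype(np.uint8);m[:150]=0;m[230:]=0;m[:,:230]=0;m[:,290:]=0
c=max(cv2.findContours(m,0,1)[0],key=cv2.contourArea);print(cv2.minEnclosingCircle(c),cv2.boundingRect(c))
print(proj('wrist',[s['ee_pos']*[1,1,0]+[0,0,138],[*n2w((0,0)),138]],s))
u=cv2.minEnclosingCircle(c)[0];q=plane('wrist',[u],136,s)[0];print(q,w2n(q),delta(q,s))
```

```text
((259.7695617675781, 190.57826232910156), 14.685367584228516) (246, 176, 28, 30)
[[258.70390378 190.4373334 ]
 [261.33877574 191.78131805]]
[634.58058216 -92.2124414  136.        ] [-0.56196816 -1.41404919] [ -0.87926838   0.96388302 121.83535658]
```

View pics/w4c.png

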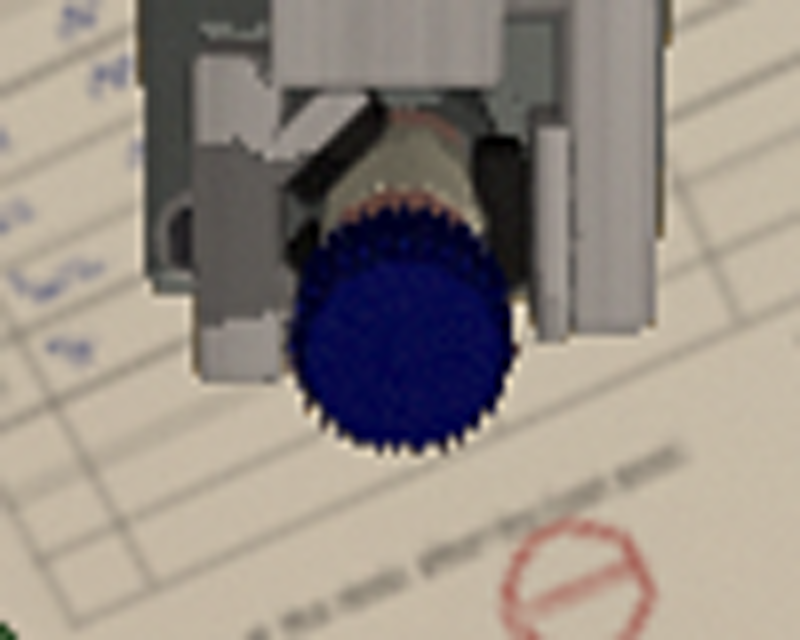

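Run:
```python
from h import *
q=plane('top',[(235,110)],133)[0];print(q,w2n(q)); q=plane('top',[(200,115)],100)[0];print(q,w2n(q))
```

```text
[779.27923744  10.55458914 133.        ] [111.41076825 136.28442469]
[774.33802872 102.83435528 100.        ] [ 81.9885742  223.88753696]
```

{"name": "move_arm", "arguments": {"series": [[0.7, [-0.0022, 0.002, 0.05], [0, 0, 0]], [0.7, [-0.0022, 0.002, 0.1], [0, 0, 0]], [0.7, [-0.0022, 0.002, 0.125], [0, 0, 0]], [0.7, [-0.0022, 0.002, 0.131], [0, 0, 0]], [0.7, [-0.0022, 0.002, 0.131], [0, 0, 0]], [0.7, [-0.0022, 0.002, 0.131], [0, 0, 0]]]}}

```text
time_s: 6.6
ee_pos: [638.1, -92.1, 129.0]
ee_rot: [[-0.964, 0.267, 0.003], [0.267, 0.964, 0.0], [-0.003, 0.001, -1.0]]
wrist_force: [-0.6, -0.4, 0.5]
gripper_width: 59.7
```

Run:
```python
from h import *
import pickle
s=state();im=grab_frame('wrist');cv2.imwrite('pics/w5.png',im);pickle.dump(s,open('s5.pkl','wb'))
print(w2n(s['ee_pos']),s['ee_pos'],s['wrist_force'],s['wrist_torque'],s['qpos'],s['effort'])
```

```text
[ 2.81015819 -0.3628357 ] [638.11099039 -92.10062164 128.95987977] [-0.60295776 -0.35017055  0.49138857] [-0.028925    0.00651246  0.02180946] [-0.23513663  0.5835757   0.39385646  1.75583076 -0.28417027  0.85583667
  1.58746126] [-1.08558435e-01 -5.69496024e+01  7.80217409e+00 -2.25517881e+01
  6.25392786e-03  1.18861996e-02 -1.90085826e-03]
```

View pics/w5.png

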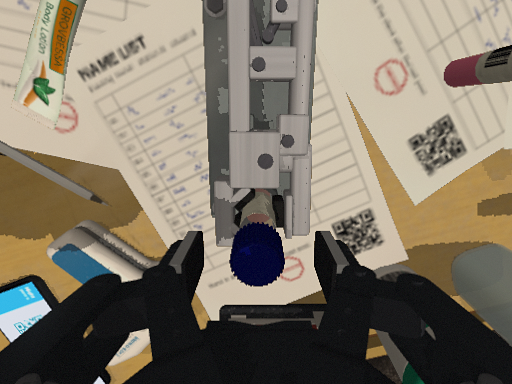

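Run:
```python
from h import *
import pickle
s=pickle.load(open('s5.pkl','rb'));im=cv2.imread('pics/w5.png');cv2.imwrite('pics/w5c.png',cv2.convertScaleAbs(cv2.resize(im[210:300,190:330],(784,504),interpolation=cv2.INTER_CUBIC),alpha=1.8))
print(proj('wrist',[s['ee_pos'],s['ee_pos']*[1,1,0]+[0,0,139],s['ee_pos']*[1,1,0]+[0,0,115]],s))
```

```text
[[258.85525641 257.04340705]
 [258.89393425 268.08700585]
 [258.8095982  244.00747789]]
```

View pics/w5c.png

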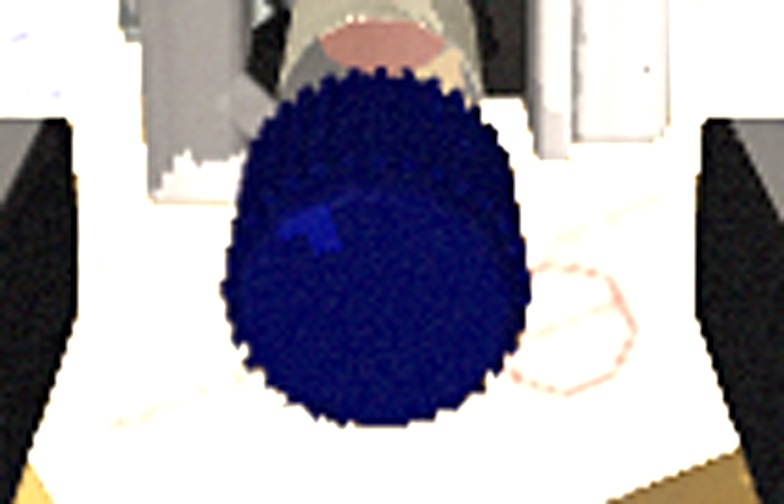

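{"name": "move_arm", "arguments": {"series": [[0.7, [0.0017, -0.0008, 0.002], [0, 0, 0]], [0.5, [0.0017, -0.0008, 0.002], [0, 0, 0]], [0.35, [0.0017, -0.0008, 0.002], [0, 0, 0]], [0.35, [0.0017, -0.0008, 0.002], [0, 0, 0]]], "force": 30}}

```text
time_s: 7.15
ee_pos: [635.3, -92.4, 125.3]
ee_rot: [[-0.964, 0.268, -0.0], [0.268, 0.964, 0.0], [0.0, 0.0, -1.0]]
wrist_force: [-0.2, -0.0, 0.3]
gripper_width: 29.7
```

```bash
cat > st.py <<'E'
from h import *
np.set_printoptions(precision=3,suppress=True)
s=state();print('n',w2n(s['ee_pos']),s['ee_pos'],'F',s['wrist_force'],'T',s['wrist_torque'],'yaw',np.arctan2(s['ee_rot'][1,0],s['ee_rot'][0,0]),'eff7',s['effort'][6],'w',s['gripper_width'],s['time_s'])
E
python3 st.py
```

```text
n [ 0.227 -1.441] [635.334 -92.449 125.306] F [-0.175 -0.006  0.331] T [-0.013  0.021  0.048] yaw 2.8707544127856757 eff7 -0.00021255862520774826 w 29.674860517745778 7.15
```

{"name": "move_arm", "arguments": {"series": [[0, [0, 0, 0], [0, 0, 0]], [0, [0, 0, 0], [0, 0, 0]], [0, [0, 0, 0], [0, 0, 0]]], "force": 30}}

```text
time_s: 7.52
ee_pos: [635.4, -92.3, 125.4]
ee_rot: [[-0.964, 0.267, 0.0], [0.267, 0.964, 0.0], [-0.0, 0.0, -1.0]]
wrist_force: [-0.6, 0.1, 2.0]
gripper_width: 25.2
```

```bash
python3 st.py
```

```text
n [ 0.26  -1.225] [635.423 -92.25  125.384] F [-0.608  0.095  1.99 ] T [ 0.147  0.028 -0.016] yaw 2.8709263036110197 eff7 0.004332250828156248 w 25.161724869931994 7.525
```

{"name": "move_arm", "arguments": {"series": [[0, [0, 0, 0], [0, 0, 0.08]], [0, [0, 0, 0], [0, 0, 0.16]], [0, [0, 0, 0], [0, 0, 0.24]]]}}

```text
time_s: 7.9
ee_pos: [635.4, -92.1, 125.2]
ee_rot: [[-0.871, 0.491, 0.0], [0.491, 0.871, 0.0], [0.0, 0.0, -1.0]]
wrist_force: [0.0, 1.3, -0.8]
gripper_width: 25.1
```

```bash
python3 st.py
```

```text
n [ 0.224 -1.059] [635.433 -92.08  125.228] F [ 0.033  1.258 -0.76 ] T [ 0.211 -0.134  0.059] yaw 2.62856886342868 eff7 0.6672440283000469 w 25.133478159411556 7.9
```

{"name": "move_arm", "arguments": {"series": [[0, [0, 0, 0], [0, 0, 0.05]], [0, [0, 0, 0], [0, 0, 0.1]]]}}

```text
time_s: 8.15
ee_pos: [635.5, -92.0, 125.2]
ee_rot: [[-0.819, 0.575, 0.0], [0.575, 0.819, 0.0], [0.0, 0.0, -1.0]]
wrist_force: [0.9, 1.9, -0.4]
gripper_width: 25.5
```

```bash
python3 st.py
```

```text
n [ 0.248 -0.974] [635.479 -92.005 125.174] F [ 0.881  1.863 -0.387] T [ 0.204 -0.161 -0.035] yaw 2.5295940422010217 eff7 0.3994144778698683 w 25.494323882303327 8.15
```

```bash
cat > rd.py <<'E'
from h import *
import sys
np.set_printoptions(precision=3,suppress=True)
R=[]
for i in range(int(sys.argv[1]) if len(sys.argv)>1 else 5):
    im=grab_frame('wrist');s=state();R.append([*s['wrist_force'],*s['wrist_torque'],s['effort'][6],np.arctan2(s['ee_rot'][1,0],s['ee_rot'][0,0])])
R=np.array(R);print(R[:,5],R[:,6],'yaw',R[-1,7]);print('mean',R.mean(0),s['ee_pos'],s['time_s'])
cv2.imwrite('pics/r%05d.png'%int(s['time_s']*1000),im)
E
python3 rd.py
```

```text
[ 0.027 -0.003 -0.019 -0.011 -0.078] [ 0.112 -0.325 -0.114 -0.019  0.008] yaw 2.5319671321855974
mean [ 0.683  1.632 -0.403  0.326 -0.118 -0.017 -0.067  2.531] [635.403 -92.049 125.176] 8.4
```

{"name": "move_arm", "arguments": {"series": [[0, [0, 0, 0.0], [0, 0, 0.025]], [0, [0, 0, 0.0], [0, 0, 0.05]]], "force": 20}}

```text
time_s: 8.65
ee_pos: [635.4, -92.1, 125.2]
ee_rot: [[-0.789, 0.615, 0.0], [0.615, 0.789, 0.0], [0.0, 0.0, -1.0]]
wrist_force: [0.4, 2.4, -1.3]
gripper_width: 25.2
```

```bash
python3 rd.py 4
```

```text
[ 0.023 -0.005 -0.012 -0.052] [ 0.052 -0.164 -0.062 -0.015] yaw 2.4810920449427587
mean [ 0.962  2.871 -1.95   0.551 -0.286 -0.011 -0.047  2.48 ] [635.371 -92.074 125.208] 8.85
```

{"name": "move_arm", "arguments": {"series": [[0, [0, 0, 0], [0, 0, 0.025]]]}}

```text
time_s: 8.98
ee_pos: [635.4, -92.1, 125.2]
ee_rot: [[-0.773, 0.634, 0.0], [0.634, 0.773, 0.0], [0.0, 0.0, -1.0]]
wrist_force: [2.1, 2.5, -1.6]
gripper_width: 24.8
```

```bash
python3 rd.py 3
```

```text
[ 0.002 -0.061  0.024] [ 0.089 -0.154 -0.061] yaw 2.455732611729373
mean [ 0.795  2.898 -2.403  0.693 -0.328 -0.012 -0.042  2.455] [635.363 -92.142 125.227] 9.125
```

{"name": "move_arm", "arguments": {"series": [[0, [0, 0, 0], [0, 0, 0.02]]]}}

```text
time_s: 9.25
ee_pos: [635.3, -92.1, 125.2]
ee_rot: [[-0.761, 0.649, -0.0], [0.649, 0.761, 0.0], [0.0, 0.0, -1.0]]
wrist_force: [2.0, 3.1, -3.1]
gripper_width: 25.2
```

```bash
python3 rd.py 3
```

```text
[ 0.021 -0.04  -0.007] [ 0.061 -0.127 -0.052] yaw 2.435783123405276
mean [ 1.655  3.82  -2.319  0.797 -0.404 -0.008 -0.04   2.435] [635.31  -92.149 125.173] 9.4
```

{"name": "move_arm", "arguments": {"series": [[0, [0.0003, 0.0005, 0.0005], [0, 0, 0.025]]]}}

```text
time_s: 9.52
ee_pos: [635.4, -92.1, 125.0]
ee_rot: [[-0.744, 0.668, 0.0], [0.668, 0.744, -0.0], [-0.0, -0.0, -1.0]]
wrist_force: [-0.3, 2.8, 1.5]
gripper_width: 25.1
```

```bash
python3 rd.py 3
```

```text
[-0.014 -0.02  -0.072] [ 0.094 -0.158 -0.058] yaw 2.410242939442286
mean [ 0.91   2.215  0.503  0.651 -0.141 -0.035 -0.041  2.409] [635.417 -92.125 125.017] 9.675
```

{"name": "move_arm", "arguments": {"series": [[0, [0, 0, 0], [0, 0, 0.02]]]}}

```text
time_s: 9.8
ee_pos: [635.4, -92.1, 125.0]
ee_rot: [[-0.73, 0.683, 0.0], [0.683, 0.73, -0.0], [-0.0, 0.0, -1.0]]
wrist_force: [0.9, 2.5, 0.8]
gripper_width: 25.1
```

```bash
python3 rd.py 3
```

```text
[ 0.027 -0.038 -0.039] [ 0.067 -0.117 -0.039] yaw 2.3904068345902183
mean [ 1.312  2.051  0.45   0.593 -0.131 -0.017 -0.03   2.39 ] [635.454 -92.047 124.937] 9.95
```

{"name": "move_arm", "arguments": {"series": [[0, [0.0, 0.0003, 0], [0, 0, 0.025]]]}}

```text
time_s: 10.07
ee_pos: [635.5, -92.0, 124.9]
ee_rot: [[-0.713, 0.701, -0.0], [0.701, 0.713, -0.0], [-0.0, -0.0, -1.0]]
wrist_force: [-0.2, 1.9, 1.4]
gripper_width: 25.2
```

```bash
python3 rd.py 3
```

```text
[-0.005  0.022 -0.048] [ 0.09  -0.153 -0.056] yaw 2.365234147120177
mean [-0.058  1.846  0.84   0.406  0.005 -0.01  -0.04   2.364] [635.533 -91.976 124.893] 10.225
```

{"name": "move_arm", "arguments": {"series": [[0, [0, 0, 0], [0, 0, 0.025]]]}}

```text
time_s: 10.35
ee_pos: [635.5, -92.0, 124.8]
ee_rot: [[-0.695, 0.719, -0.0], [0.719, 0.695, -0.0], [-0.0, -0.0, -1.0]]
wrist_force: [-0.2, 2.2, 1.7]
gripper_width: 25.0
```

```bash
python3 rd.py 3
```

```text
[0.086 0.057 0.016] [ 0.044 -0.195 -0.097] yaw 2.3403485148740693
mean [-0.628  0.627  1.79   0.262  0.099  0.053 -0.083  2.339] [635.499 -91.933 124.827] 10.5
```

{"name": "move_arm", "arguments": {"series": [[0, [0, 0, 0], [0, 0, 0.015]]]}}

```text
time_s: 10.62
ee_pos: [635.5, -91.8, 124.8]
ee_rot: [[-0.685, 0.729, -0.0], [0.729, 0.685, -0.0], [-0.0, -0.0, -1.0]]
wrist_force: [-0.3, 1.2, 2.3]
gripper_width: 25.1
```

```bash
python3 rd.py 6
```

```text
[0.122 0.128 0.148 0.101 0.149 0.135] [-0.087 -0.216 -0.151 -0.125 -0.117 -0.116] yaw 2.325705920826029
mean [-0.39   0.564  2.03   0.167  0.146  0.13  -0.135  2.325] [635.524 -91.81  124.772] 10.925
```

{"name": "move_arm", "arguments": {"series": [[0, [0, 0, 0], [0, 0, 0.006]]]}}

```text
time_s: 11.05
ee_pos: [635.5, -91.9, 124.8]
ee_rot: [[-0.681, 0.733, -0.0], [0.733, 0.681, -0.0], [-0.0, -0.0, -1.0]]
wrist_force: [-1.6, 1.1, 2.4]
gripper_width: 25.2
```

```bash
python3 rd.py 6
```

```text
[0.155 0.192 0.102 0.115 0.163 0.11 ] [-0.116 -0.169 -0.142 -0.13  -0.126 -0.125] yaw 2.319720690696202
mean [-1.586  0.232  2.025  0.021  0.25   0.14  -0.135  2.32 ] [635.525 -91.757 124.76 ] 11.35
```

{"name": "move_arm", "arguments": {"series": [[0, [0, 0, 0], [0, 0, 0]], [0, [0, 0, 0], [0, 0, 0.012]]], "force": 28}}

```text
time_s: 11.6
ee_pos: [635.5, -91.8, 124.7]
ee_rot: [[-0.672, 0.741, -0.0], [0.741, 0.672, -0.0], [0.0, -0.0, -1.0]]
wrist_force: [-1.1, 0.2, 1.9]
gripper_width: 25.2
```

```bash
python3 rd.py 6
```

```text
[0.138 0.149 0.159 0.088 0.126 0.087] [-0.125 -0.229 -0.177 -0.155 -0.147 -0.145] yaw 2.3076824266616454
mean [-1.444 -0.328  2.146 -0.06   0.333  0.125 -0.163  2.307] [635.527 -91.725 124.757] 11.9
```

```bash
ls pics
python3 - <<'E'
import cv2,numpy as np
a=[cv2.imread(f'pics/{n}.png')[170:290,200:320] for n in ('r08400','r10225','r11900')]
cv2.imwrite('pics/cmp.png',cv2.convertScaleAbs(cv2.resize(np.hstack(a),None,fx=2.2,fy=2.2,interpolation=cv2.INTER_CUBIC),alpha=1.8))
E
```

```text
r08400.png
r08850.png
r09125.png
r09400.png
r09675.png
r09950.png
r10225.png
r10500.png
r10925.png
r11350.png
r11900.png
side0.png
sidec.png
top0.png
topc.png
w1.png
w1b.png
w2.png
w3.png
w4.png
w4c.png
w5.png
w5c.png
wrist0.png
```

View pics/cmp.png

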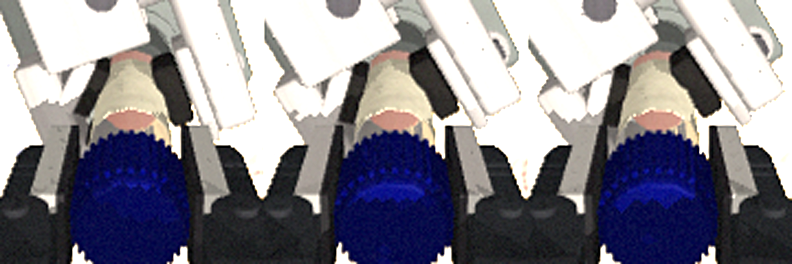

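{"name": "move_arm", "arguments": {"series": [[0.5, [0, 0, 0], [0, 0, 0]], [0.6, [0, 0, 0], [0, 0, 0]], [0.6, [0, 0, 0], [0, 0, 0]], [0.6, [0, 0, -0.03], [0, 0, 0]], [0.6, [0, 0, -0.08], [0, 0, 0]], [0.6, [0, 0, -0.13], [0, 0, -0.05]]]}}

```text
time_s: 12.65
ee_pos: [635.4, -91.6, 255.9]
ee_rot: [[-0.709, 0.705, -0.001], [0.705, 0.709, -0.0], [0.0, -0.001, -1.0]]
wrist_force: [0.7, -0.7, -0.9]
gripper_width: 51.2
```

Run:
```python
from h import *
import pickle
s=state();im=grab_frame('wrist');cv2.imwrite('pics/w6.png',im);pickle.dump(s,open('s6.pkl','wb'))
print(s['ee_pos'],s['gripper_width'],s['time_s'],delta([438.5,-83.1,240],s))
```

```text
[635.39962168 -91.55068144 255.93129153] 51.15962674282155 12.65 [ 145.54119176 -132.87051849   16.05826579]
```

View pics/w6.png

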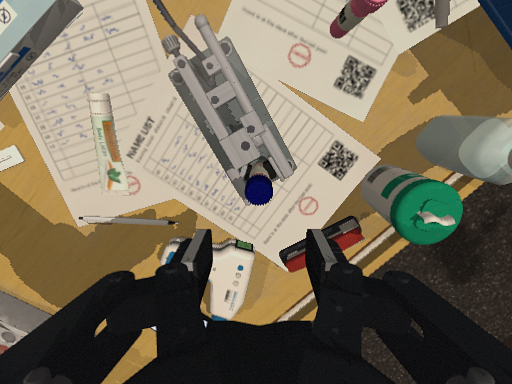

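{"name": "move_arm", "arguments": {"series": [[0, [0.03, -0.028, 0], [0, 0, -0.12]], [0, [0.065, -0.06, 0.005], [0, 0, -0.24]], [0, [0.1, -0.092, 0.01], [0, 0, -0.36]], [0, [0.13, -0.12, 0.016], [0, 0, -0.46]], [0, [0.145, -0.133, 0.016], [0, 0, -0.51]], [0, [0.145, -0.133, 0.016], [0, 0, -0.51]], [0, [0.145, -0.133, 0.016], [0, 0, -0.51]]]}}

```text
time_s: 13.58
ee_pos: [440.2, -83.4, 239.2]
ee_rot: [[-0.962, 0.271, 0.002], [0.271, 0.963, -0.0], [-0.001, 0.0, -1.0]]
wrist_force: [-0.1, -0.2, 1.2]
gripper_width: -0.4
```

Run:
```python
from h import *
import pickle
s=state();im=grab_frame('wrist');cv2.imwrite('pics/w7.png',im);pickle.dump(s,open('s7.pkl','wb'))
cv2.imwrite('pics/w7b.png',cv2.resize(im,(800,600),interpolation=cv2.INTER_CUBIC))
print(s['ee_pos'],w2n(s['ee_pos']),s['ee_rot'],s['gripper_width'],s['time_s'],s['qpos'])
```

```text
[440.19634515 -83.43597963 239.15787826] [-190.22194596  -44.90371118] [[-9.62499266e-01  2.71279908e-01  1.54062757e-03]
 [ 2.71280186e-01  9.62500421e-01 -2.92543482e-05]
 [-1.49079080e-03  3.89784445e-04 -9.99998813e-01]] -0.3894954927376397 13.575 [-0.45317972  0.10721846  0.54604215  2.11532587 -0.06930393  0.93415464
  1.42754163]
```

View pics/w7b.png

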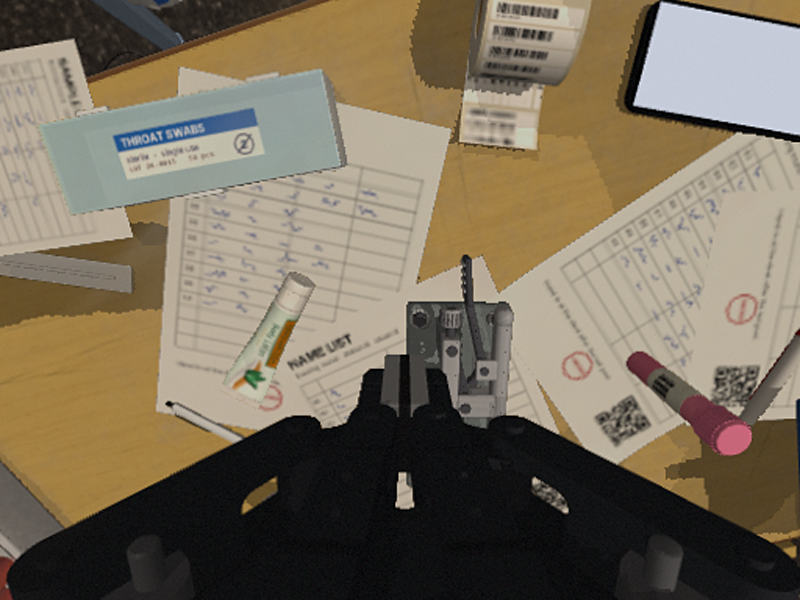

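Run:
```python
from h import *
import pickle
np.set_printoptions(precision=1,suppress=True)
s=pickle.load(open('s7.pkl','rb'))
for n,a,z in (('tabtip',(464,256),76),('tabmidL',(464,278),76),('tabbot',(470,300),76),('knobL',(441,307),75),('knobR',(462,307),75),('tail',(505,305),75),('tailR',(513,320),75)):
    q=plane('wrist',[np.array(a)*.64],z,s)[0];print(n,q,w2n(q))
for p in ((-194,-42),(-194,-22),(-192,10)): print(n2w(p),delta([*n2w(p),68.],s))
```

```text
tabtip [435.7 -40.9  76. ] [-205.9   -5.1]
tabmidL [450.3 -44.4  76. ] [-190.9   -4.6]
tabbot [466.5 -44.   76. ] [-175.4    0.1]
knobL [466.3 -64.4  75. ] [-170.2  -19.6]
knobR [470.2 -50.4  75. ] [-170.1   -5.1]
tail [476.9 -21.6  75. ] [-171.4   24.5]
tailR [489.1 -18.5  75. ] [-160.5   30.7]
[437.3 -79.6] [  4.    2.8 171.2]
[442.7 -60.4] [  4.1  22.8 171.2]
[453.2 -30.1] [  2.3  54.8 171.2]
```

{"name": "move_arm", "arguments": {"series": [[0, [0.005, 0.001, 0.05], [0, 0, 0]], [0, [0.005, 0.001, 0.1], [0, 0, 0]], [0, [0.005, 0.001, 0.15], [0, 0, 0]], [0, [0.005, 0.001, 0.171], [0, 0, 0]], [0, [0.005, 0.001, 0.171], [0, 0, 0]], [0, [0.005, 0.001, 0.171], [0, 0, 0]]]}}

```text
time_s: 14.38
ee_pos: [435.6, -81.4, 68.4]
ee_rot: [[-0.963, 0.271, 0.001], [0.271, 0.963, -0.0], [-0.001, 0.0, -1.0]]
wrist_force: [-0.6, -0.3, 0.1]
gripper_width: -0.0
```

```bash
python3 st.py;python3 - <<'E'
from h import *
cv2.imwrite('pics/w8.png',grab_frame('wrist'))
E
```

```text
n [-195.183  -44.167] [435.612 -81.4    68.356] F [-0.583 -0.28   0.088] T [0.028 0.    0.034] yaw 2.8674010196468758 eff7 0.0022889556566951796 w -0.0019526624948472875 14.375
```

View pics/w8.png

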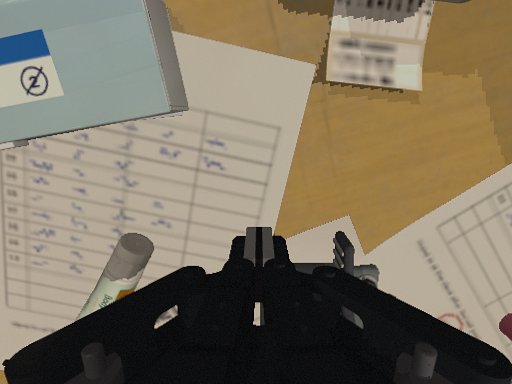

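{"name": "move_arm", "arguments": {"series": [[0, [0, 0.012, 0], [0, 0, 0]], [0, [0, 0.022, 0], [0, 0, 0]], [0, [0, 0.029, 0], [0, 0, 0]], [0, [0, 0.034, 0], [0, 0, 0]], [0, [0, 0.038, 0], [0, 0, 0]]]}}

```text
time_s: 15.05
ee_pos: [444.3, -44.6, 67.8]
ee_rot: [[-0.963, 0.271, -0.001], [0.271, 0.963, -0.0], [0.001, -0.0, -1.0]]
wrist_force: [-1.1, -1.5, 1.3]
gripper_width: -0.2
```

{"name": "move_arm", "arguments": {"series": [[0, [0, 0.004, 0], [0, 0, 0]], [0, [0, 0.008, 0], [0, 0, 0]]]}}

```text
time_s: 15.3
ee_pos: [446.4, -36.8, 67.6]
ee_rot: [[-0.963, 0.271, -0.001], [0.271, 0.963, -0.0], [0.001, -0.0, -1.0]]
wrist_force: [-1.8, -1.1, 2.1]
gripper_width: -0.1
```

{"name": "move_arm", "arguments": {"series": [[0, [0, 0.004, 0], [0, 0, 0]], [0, [0, 0.008, 0], [0, 0, 0]]]}}

```text
time_s: 15.55
ee_pos: [449.1, -28.8, 67.7]
ee_rot: [[-0.963, 0.27, -0.0], [0.27, 0.963, 0.0], [0.0, 0.0, -1.0]]
wrist_force: [-2.3, -1.0, -0.2]
gripper_width: 0.1
```

```bash
python3 st.py;python3 - <<'E'
from h import *
cv2.imwrite('pics/w9.png',grab_frame('wrist'))
E
```

```text
n [-196.282   10.122] [449.062 -28.792  67.691] F [-2.276 -1.028 -0.196] T [-0.169  0.344 -0.02 ] yaw 2.8678380814307682 eff7 0.08006859803572297 w 0.147229591148642 15.55
```

View pics/w9.png

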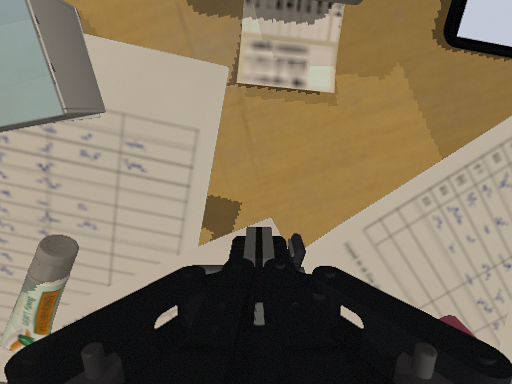

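{"name": "move_arm", "arguments": {"series": [[0, [0, 0.004, 0], [0, 0, 0]], [0, [0, 0.008, 0], [0, 0, 0]]]}}

```text
time_s: 15.85
ee_pos: [452.0, -21.0, 68.0]
ee_rot: [[-0.963, 0.27, 0.001], [0.27, 0.963, 0.0], [-0.001, 0.001, -1.0]]
wrist_force: [0.3, 0.1, -0.9]
gripper_width: -0.0
```

```bash
python3 st.py
```

```text
n [-195.524   18.425] [452.011 -20.994  67.959] F [ 0.259  0.054 -0.915] T [ 0.03  -0.001 -0.057] yaw 2.8678690018352127 eff7 0.08969866437837481 w -0.01679243357394971 15.85
```

Force vanished: it probably sprang open. Looking.

Run:
```python
from h import *
a=grab_frame('wrist');t=grab_frame('top')[150:250,220:320];d=grab_frame('side')[165:265,190:310]
cv2.imwrite('pics/w10.png',np.hstack([cv2.resize(t,(384,384),interpolation=2),cv2.resize(a,(400,300)).__class__(0) if 0 else cv2.resize(d,(416,384),interpolation=2)]))
cv2.imwrite('pics/w10w.png',a)
```

```text
(no output)
```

View pics/w10.png

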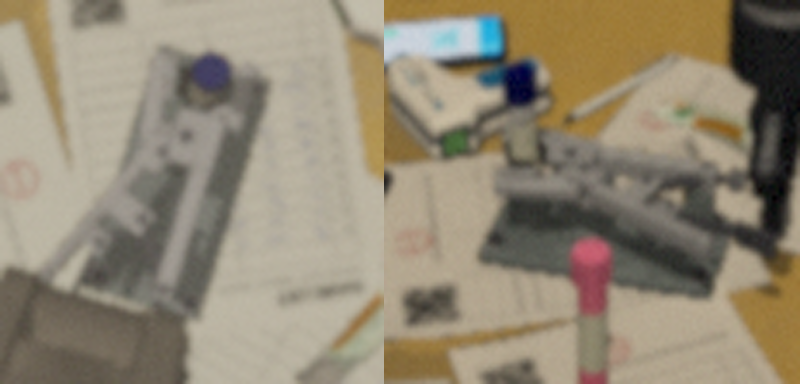

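View pics/w10w.png

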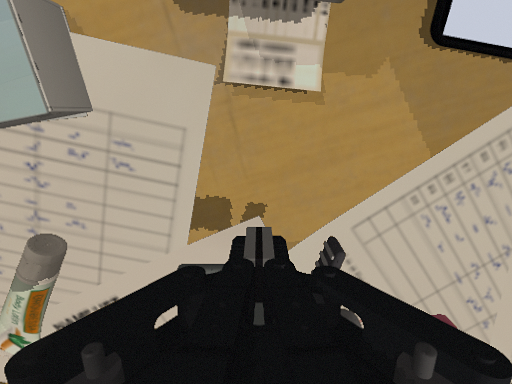

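{"name": "move_arm", "arguments": {"series": [[0, [0, -0.03, 0], [0, 0, 0]], [0, [0, -0.04, -0.03], [0, 0, 0]], [0, [0, -0.04, -0.08], [0, 0, 0]], [0, [0, -0.04, -0.13], [0, 0, 0]], [0, [0, -0.04, -0.18], [0, 0, 0]], [0, [-0.05, -0.04, -0.2], [0, 0, 0]], [0, [-0.05, -0.04, -0.2], [0, 0, 0]], [0, [-0.05, -0.04, -0.2], [0, 0, 0]]]}}

```text
time_s: 17.0
ee_pos: [487.9, -73.5, 267.2]
ee_rot: [[-0.963, 0.271, -0.001], [0.271, 0.963, -0.0], [0.001, -0.001, -1.0]]
wrist_force: [-0.3, -0.0, -0.4]
gripper_width: 0.0
```

Run:
```python
from h import *
s=state();print(s['ee_pos'],s['time_s'],s['wrist_force'])
cv2.imwrite('pics/w11.png',grab_frame('wrist'))
t=grab_frame('top')[150:250,220:320];d=grab_frame('side')[165:265,190:310]
cv2.imwrite('pics/w11t.png',np.hstack([cv2.resize(t,(384,384),interpolation=2),cv2.resize(d,(416,384),interpolation=2)]))
```

```text
[487.85031038 -73.54687594 267.15731435] 17.0 [-0.26491206 -0.01087241 -0.37687948]
```

View pics/w11.png

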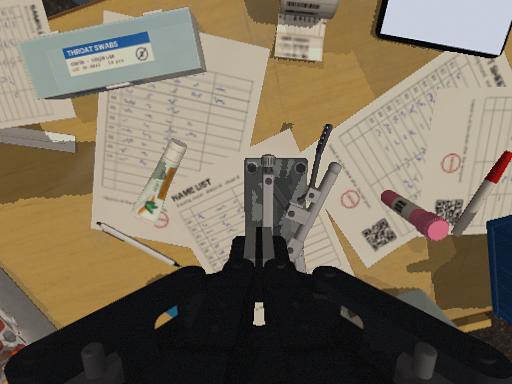

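View pics/w11t.png

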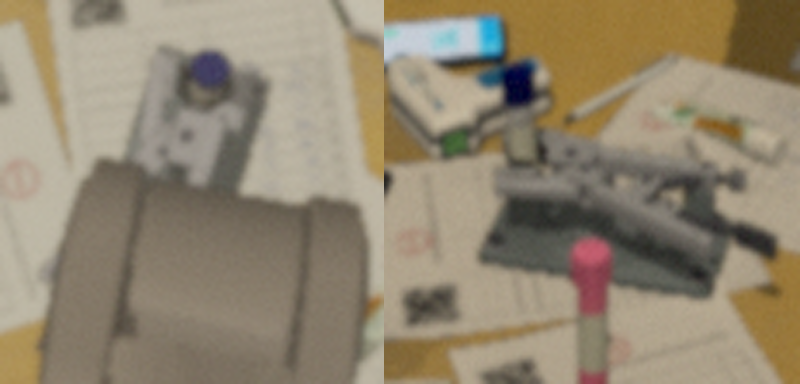

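Run:
```python
from plant import *
print(sign_off())
```

```text
the job is handed in; nothing more can be done
None
```

I carried out all three steps in order and handed the job in at about 17 s of the 64 s. `sign_off` returned no verdict.

- **Clamp:** I pushed the handle in at about 13 N. The force dropped to zero past dead centre and came back to about 13 N at the stop, so I backed off. The wrist pictures then showed the handles parallel and staying locked without the arm.
- **Cap:** I turned it clockwise in small steps. At about 0.53 rad the wrist torque rose to a steady 0.13 N m, against readings near zero before that. I took this as the hard stop.
- **Release:** I pushed the lever tab gently, at about 2 to 3 N, until the clamp sprang open. The last pictures show the clamp open and the tube upright with its cap on. The arm is clear, and the desk items in view look unmoved.

Some checks were weak or did not fully agree:
- **Cap torque:** sensor noise was about 0.04 N m, so the thread friction itself could not be felt. Beyond the stop I turned another 0.018 rad, and the torque stayed around 0.13 N m instead of climbing. The likely cause is the pads slipping on the cap, since 0.13 N m is well below the 0.25 N m at which the tube would slip.
- **Tube turning:** I did not measure the label's angle before and after, so I did not confirm separately that the tube never turned.

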